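Make up two gift crates of preserves

TASK

Make up the two gift crates from the jars on the stall, one jar to each compartment: apricots and blackcurrants in the pale wooden crate, either way round; tomatoes, garlic and gherkins in the blue crate, with the garlic in the middle compartment. They are glass, so keep them upright and set them down on the crate floor without dropping them; leave the yellow-pepper jar and the mustard pot standing where they are.

Things in the scene. Friction and masses are not known exactly. Their poses are not given: they have to be found in the camera images.
- apricot_jar: Closed glass preserving jar of apricots: orange fruit, orange disc on top of its brass-coloured lid. Round, 52 mm diameter, glass 62 mm high then a lid 50 mm across, 76 mm high in all, about 0.2 kg. Stands loose on the counter. Origin: centre of its underside; z up along the jar.
- blackcurrant_jar: Closed glass preserving jar of blackcurrants: very dark purple fruit, dark purple disc on top of its brass-coloured lid. Round, 52 mm diameter, glass 62 mm high then a lid 50 mm across, 76 mm high in all, about 0.2 kg. Stands loose on the counter. Origin: centre of its underside; z up along the jar.
- tomato_jar: Closed glass preserving jar of tomatoes: bright red fruit, red disc on top of its brass-coloured lid. Round, 52 mm diameter, glass 62 mm high then a lid 50 mm across, 76 mm high in all, about 0.2 kg. Stands loose on the counter. Origin: centre of its underside; z up along the jar.
- garlic_jar: Closed glass preserving jar of garlic: off-white bulbs, off-white disc on top of its brass-coloured lid. Round, 52 mm diameter, glass 62 mm high then a lid 50 mm across, 76 mm high in all, about 0.2 kg. Stands loose on the counter. Origin: centre of its underside; z up along the jar.
- gherkin_jar: Closed glass preserving jar of gherkins: green sticks, green disc on top of its brass-coloured lid. Round, 52 mm diameter, glass 62 mm high then a lid 50 mm across, 76 mm high in all, about 0.2 kg. Stands loose on the counter. Origin: centre of its underside; z up along the jar.
- pepper_jar: Closed glass preserving jar of yellow peppers: yellow strips, yellow disc on top of its brass-coloured lid. Round, 52 mm diameter, glass 62 mm high then a lid 50 mm across, 76 mm high in all, about 0.2 kg. Stands loose on the counter. Origin: centre of its underside; z up along the jar. Stays where it is.
- mustard_pot: Blue stoneware mustard pot with a cork, 52 mm diameter, 72 mm high, loose among the jars (stays where it is). Origin: centre of its underside; z up.
- wood_crate: Shallow open gift crate, natural pale wood, fixed to the counter, 162 mm long (its x axis), 84 mm wide (its y axis), walls 28 mm high, walls, dividers and floor 6 mm thick. Divided along its length into two square compartments 72 by 72 mm, their centres at -39 and +39 mm along its x axis, y = 0. Origin: centre of its underside on the counter; z up. A jar standing in it has its underside 6 mm above this origin. Crate's yaw is within 0.3 rad of the robot's x direction.
- blue_crate: Shallow open gift crate, painted blue, fixed to the counter, 240 mm long (its x axis), 84 mm wide (its y axis), walls 28 mm high, walls, dividers and floor 6 mm thick. Divided along its length into three square compartments 72 by 72 mm, their centres at -78, 0 and +78 mm along its x axis, y = 0. Origin: centre of its underside on the counter; z up. A jar standing in it has its underside 6 mm above this origin. Crate's yaw is within 0.3 rad of the robot's x direction.
Things that resemble listed ones, but are neither listed nor needed, are in the scene too. What is shaped like the apricot_jar but pink is not meant.

How it is judged:
By the outcome, as a careful person would: the job done as asked, in the order asked, and still so for the second after the job is handed in, with the robot touching nothing.
It also fails if it takes over 120 s, if anything falls off the work surface, if the arm or the gripper's body presses on something with over 40 N, if the wrist force passes 120 N, or if a joint passes its speed limit or range.

ROBOT

A 7-joint arm with a two-finger parallel gripper is mounted at the origin on the work surface. World frame = base frame: x ahead of the robot, y to its left, z up, the work surface at z = 0. Lengths are in m, angles in rad, forces in N, time in s.
With the tool pointing down it reaches from about 0.4 to 0.85 m from the base axis. Payload 10.4 kg.
Tool frame: the origin (TCP) lies midway between the tips of the shut fingers; the grasp point (between the pads) lies 19 mm behind it; z points along the fingers, y is the line along which they close (so a half turn about z gives the same grasp; the last joint's range is limited). The gripper opens to 87 mm and grips with 3 to 60 N. Pads are 19 mm wide; open, the fingers measure 117 mm over their backs; the gripper's body (75 mm by 190 mm) begins 51 mm behind the grasp point.
Start: joints at [1.163, 0.332, -0.065, 1.46, 0.022, 1.35, -0.088], TCP at [0.235, -0.579, 0.223] pointing down, gripper open.
Joint ranges: [-2.6, 2.6], [-0.5, 2.12], [-1.47, 1.34], [0.16, 2.42], [-1.27, 4.41], [0.06, 2.06], [-2.6, 2.6]. Speed limits (rad/s): [2.22, 2.22, 2.79, 2.79, 3.14, 3.14, 3.14].

INTERFACE

Orientations are given as a unit quaternion [x, y, z, w].
In Python, from bench import r gives the robot as it stands.
- The arm moves only by the tool arm_command, never from a script. Its argument "moves" is one flat list of numbers, 4 for each row, row after row: the shift along the tool's x, y, z in cm, then the turn about the tool's z in degrees. A call has 1 to 12 rows; each row shifts and turns the commanded pose from where the row before left it, along the tool's axes as they then stand; what a row does not reach is not made up. A row lasts 1/12 s, in which the tool goes at most 41.7 mm and 7.16 degrees, less where a joint would pass 70% of its speed; a pose out of reach is approached as far as the arm can. A call with a gripper value outside its range is refused whole. "fingers" is the opening in per cent of the stroke, from 0 (shut) to 100 (fully open), set as the call begins (left out, the last holds). The fingers move at their own pace and stop on an object; "squeeze" is the grip in N (left out, the last holds). Time passes only in rows, so rows that do not move let the fingers close. It gives the time, the measured TCP pose, the force, the opening and the grip force at its end, in the units of the state.
- r.read_state(): the state, without advancing time (a new reading comes with each control period).
- r.camera(name): name is "scene" or "top"; returns the picture (400x640x3 uint8, red, green, blue); there is no depth.
- r.camera_info(name): a dict with "fx", "fy", "cx", "cy" (pixels), "k1" (the pictures are not rectified: a ray, as slopes to the right and down, at radius r is drawn at 1 + k1 r^2 times it, then the intrinsics apply), "origin" and "attitude" of the camera in the world. Camera axes: x right, y up, looking along -z (the intrinsics and any distortion apply to the point x, -y, -z); pixel columns grow to the right and rows downward; lengths in m; the calibration is good to about 2 mm. A picture is of the moment at which its call begins. camera_info takes no time and is no camera call.
- r.close_job(): hands the job in; it is judged then, once.
The state is a dict: "time": time; "joint_positions": joint angles; "joint_vel": joint speeds; "joint_torque": joint torques, N m; "ee_pos": TCP position; "eef_rot": TCP orientation; "ft_force": force on the tool from outside, world axes, zero at the start; "torque": the same for the moment, N m; "width": finger opening in m; "grip_force": force on a finger pad.
Only numpy, scipy, OpenCV 4.12 (cv2) and the standard library are available. Lean on these libraries where they do the work, as an engineer would, in place of code of your own. Each camera call takes 0.05 s, during which the arm holds its last target. There are 200 camera calls.

## Working session

There is one attempt and no reset: what is moved stays moved. The work goes in short steps, Python scripts to look and compute and a tool call to move; the robot and the scene stay as the last step left them, time stands still between calls to the robot, and variables do not carry over. Pictures are saved under pics/ and viewed, at most 14 in all, crops included, and the job is handed in when it is done.

Besides the shell and the picture viewer there is one more tool, called after "Emit:" by a JSON object that holds its "api" and its "payload". arm_command: Moves the arm, as the interface text tells. Its arguments: {"type":"object","properties":{"moves":{"type":"array"},"fingers":{"type":"number"},"squeeze":{"type":"number"}},"required":["moves"]}

```bash
ls; mkdir -p pics; python3 - <<'E'
from bench import r
import cv2
for n in("scene","top"):
    cv2.imwrite(f"pics/{n}0.png",r.camera(n)[:,:,::-1]); print(r.camera_info(n))
s=r.read_state();print(s)
E
```

```text
pics
{'fx': 375.8540083106849, 'fy': 375.8540083106849, 'cx': 319.56899633042315, 'cy': 196.27569891201668, 'k1': -0.028182915451696405, 'origin': array([0.97366548, 0.06908089, 0.57314143]), 'attitude': array([0.22719862, 0.25505815, 0.70137701, 0.62561683])}
{'fx': 487.28606738440874, 'fy': 487.28606738440874, 'cx': 319.4940635807305, 'cy': 191.18094562780206, 'k1': -0.12933688400086898, 'origin': array([ 0.44233668, -0.01744915,  0.98628068]), 'attitude': array([ 0.03617061, -0.02174177, -0.70523824,  0.70771322])}
{'time': 0.1, 'joint_positions': array([ 1.16340089,  0.33277623, -0.06467361,  1.46087565,  0.02160038,
        1.34989713, -0.08847309]), 'joint_vel': array([-1.71512535e-03, -2.68749742e-03,  6.67058361e-04, -2.86642467e-03,
       -8.87517121e-04,  9.58661368e-05, -1.26478047e-03]), 'joint_torque': array([ 2.10465158e-03, -6.24544859e+01,  2.48857430e-02, -3.90714705e+01,
       -6.15402753e-02,  3.65706068e-02,  6.07651896e-05]), 'ee_pos': array([ 0.23445478, -0.57897711,  0.22184495]), 'eef_rot': array([ 9.81546317e-01,  1.91223506e-01, -1.53451918e-04, -6.11627184e-04]), 'ft_force': array([-0.61521199, -0.3907502 ,  0.36006647]), 'torque': array([-0.01636463, -0.01212036,  0.00342421]), 'grip_force': 0.0, 'width': 0.08708155066134934}
```

View pics/top0.png

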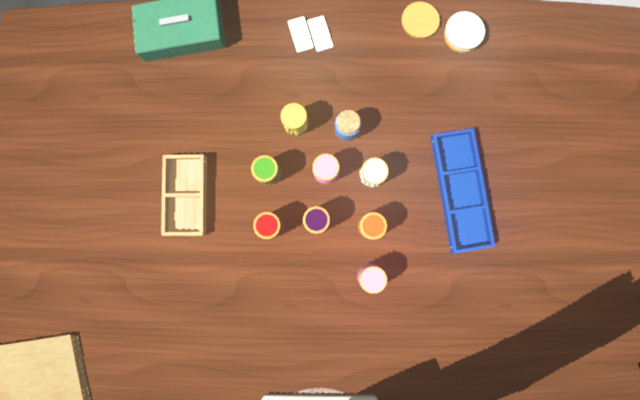

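View pics/scene0.png

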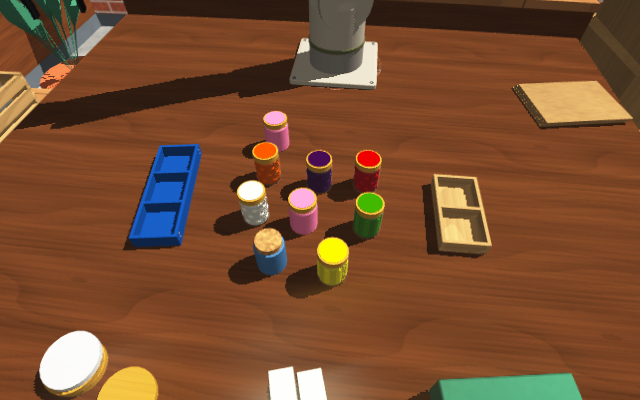

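Candidates in the top picture:
- Apricot: (373,226). The pink jars at (326,168) and (373,280) are decoys.
- Blackcurrant: (316,220).
- Tomato: (267,225).
- Garlic: (374,172).
- Gherkin: (265,169).
- Pepper: (294,118), stays.
- Mustard: (348,124), stays.

Next I'll check these in a close crop.

```bash
python3 - <<'E'
import cv2
i=cv2.imread("pics/top0.png")
c=cv2.resize(i[95:300,240:400],None,fx=4.0,fy=4.0,interpolation=cv2.INTER_CUBIC)[:,:]
c=cv2.resize(i[100:250,240:400],None,fx=4,fy=4,interpolation=cv2.INTER_CUBIC);cv2.imwrite("pics/c1.png",c)
a=cv2.resize(i[120:260,155:215],None,fx=4,fy=4,interpolation=cv2.INTER_CUBIC)
b=cv2.resize(i[120:260,425:500],None,fx=4,fy=4,interpolation=cv2.INTER_CUBIC)
cv2.imwrite("pics/c2.png",cv2.hconcat([a,b]))
E
```

```text
(no output)
```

View pics/c1.png

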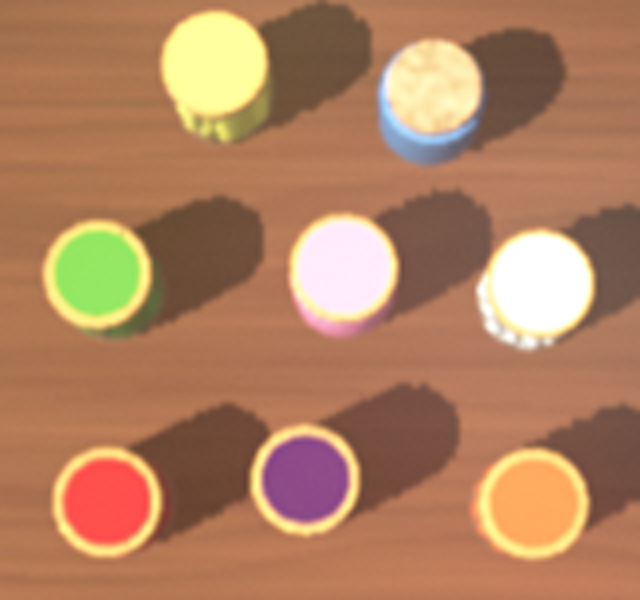

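View pics/c2.png

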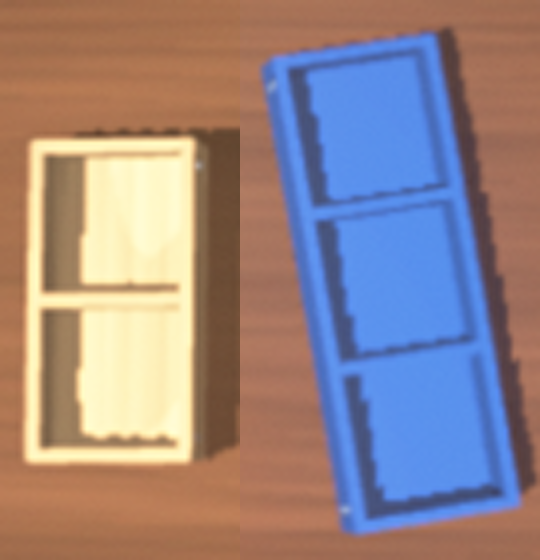

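```bash
cat > h.py <<'E'
import numpy as np
from scipy.spatial.transform import Rotation as R
from scipy.optimize import least_squares
from bench import r
def proj(n,P):
    c=r.camera_info(n);p=(np.atleast_2d(P)-c['origin'])@R.from_quat(c['attitude']).as_matrix()
    s=np.c_[p[:,0],-p[:,1]]/-p[:,2:3]; s=s*(1+c['k1']*(s**2).sum(1,keepdims=True))
    return s*[c['fx'],c['fy']]+[c['cx'],c['cy']]
def loc(n,uv,z):
    return least_squares(lambda q:(proj(n,[q[0],q[1],z])-uv)[0],[.5,0]).x
def crate(uv,L,W,z=.028):
    # uv: TL,TR,BR,BL in top picture (up=+x, right=-y)
    b=np.array([[L,W],[L,-W],[-L,-W],[-L,W]])/2
    def f(q):
        c,s=np.cos(q[2]),np.sin(q[2])
        return (proj('top',np.c_[b@np.array([[c,s],[-s,c]])+q[:2],np.full(4,z)])-uv).ravel()
    o=least_squares(f,[.5,0,0]); return o.x,o.fun.round(1)
E
python3 - <<'E'
from h import *
np.set_printoptions(precision=4,suppress=True)
k=lambda p,o:(np.array(p)+.5)/4-.5+o
J=dict(apricot=(533,503),black=(305,480),tomato=(108,502),garlic=(540,284),gherkin=(98,275),pink=(344,268),pepper=(214,65))
S=dict(apricot=(265.5,150.5),black=(319.5,159),tomato=(368,158.5),garlic=(251,190),gherkin=(369,202),pink=(302,199),pepper=(333,249))
for n,p in J.items():
    q=loc('top',k(p,[240,100]),.076); print(n,q,np.hypot(*q),'scene',loc('scene',S[n],.076))
print('pink2',loc('top',(373,280),.076),'must',loc('top',k((435,86),[240,100]),.072))
w=np.array([k(p,[155,120]) for p in[(30,140),(193,137),(190,463),(26,463)]])
b=np.array([k((x-240,y),[425,120]) for x,y in[(276,57),(435,33),(520,505),(355,530)]])
for uv,L in((w,.162),(b,.24)):
    q,f=crate(uv,L,.084);print(q,f)
    for d in ([-.039,.039] if L<.2 else[-.078,0,.078]): print(d,q[:2]+d*np.array([np.cos(q[2]),np.sin(q[2])]))
E
```

```text
apricot [ 0.4534 -0.0985] 0.4639466657195351 scene [ 0.4578 -0.095 ]
black [0.4638 0.0078] 0.46382354785768326 scene [0.4692 0.0109]
tomato [0.453 0.1  ] 0.463940737829635 scene [0.4574 0.1015]
garlic [ 0.5561 -0.1022] 0.5654348347303573 scene [ 0.5595 -0.0995]
gherkin [0.56   0.1062] 0.5700009281952033 scene [0.5631 0.1066]
pink [ 0.5635 -0.01  ] 0.5635635166588372 scene [ 0.5695 -0.0078]
pepper [0.6611 0.0522] 0.663128577149738 scene [0.6632 0.0541]
pink2 [ 0.3521 -0.0986] must [ 0.6517 -0.0532]
[0.5135 0.2784 0.0152] [ 0.2  0.4 -0.1  0.3 -0.  -0.4 -0.  -0.2]
-0.039 [0.4745 0.2778]
0.039 [0.5525 0.279 ]
[ 0.5253 -0.2848  0.154 ] [-0.4 -0.4  0.4 -0.3 -0.   0.1  0.1  0.6]
-0.078 [ 0.4483 -0.2967]
0 [ 0.5253 -0.2848]
0.078 [ 0.6024 -0.2728]
```

Emit:
{"api": "arm_command", "payload": {"moves": [0, 0, 0, 6, 0, 0, 0, 6, 0, 0, 0, 6, 0, 0, 0, 4, 1.4, -3, 0, 0, 1.4, -3, 0, 0, 1.4, -3, 0, 0, 1.4, -3, 0, 0, 1.4, -3, 0, 0, 1.4, -3, 0, 0, 1.4, -3, 0, 0, 1.4, -3, 0, 0], "fingers": 100, "squeeze": 15}}

```text
time: 1.1
ee_pos: [0.3467, -0.3375, 0.2223]
eef_rot: [1.0, 0.0, -0.0, -0.0]
ft_force: [1.2, 0.2, 0.1]
width: 0.087
grip_force: 0.0
```

Emit:
{"api": "arm_command", "payload": {"moves": [1.2, -2.7, 0, 0, 1.2, -2.7, 0, 0, 1.2, -2.7, 0, 0, 1.2, -2.7, 0, 0, 1.2, -2.7, 0, 0, 1.2, -2.7, 0, 0, 1.2, -2.7, 1, 0, 1.2, -2.7, 2, 0, 1.2, -2.4, 2, 0, 0, 0, 2, 0, 0, 0, 0, 0, 0, 0, 0, 0]}}

```text
time: 2.1
ee_pos: [0.4534, -0.0993, 0.152]
eef_rot: [1.0, 0.0, -0.001, -0.0]
ft_force: [0.5, -0.9, 0.5]
width: 0.0869
grip_force: 0.0
```

```bash
python3 - <<'E'
from h import *
import cv2
print(r.read_state()['ee_pos'])
a=r.camera('scene')[:,:,::-1]
cv2.imwrite('pics/s1.png',cv2.resize(a[60:260,200:440],None,fx=3,fy=3,interpolation=cv2.INTER_CUBIC))
E
```

```text
[ 0.45338143 -0.09933528  0.15204322]
```

View pics/s1.png

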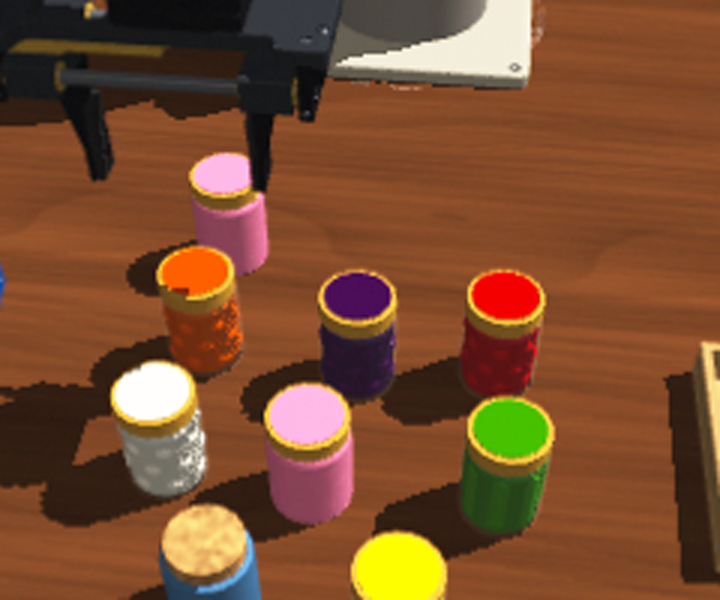

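The picture shows the open fingers above and just behind the apricot jar, with tips at about (233,118) and (287,122). I'll compare that with the projected TCP.

```bash
python3 - <<'E'
from h import *
print(proj('scene',[[.4534,-.0993,.152],[.4534,-.0993-.048,.152],[.4534,-.0993+.048,.152]]),loc('scene',(259.7,120),.152))
E
```

```text
[[258.9488651  117.24595609]
 [232.66753482 115.39149555]
 [285.56446833 119.14538003]] [ 0.46082906 -0.09629534]
```

Emit:
{"api": "arm_command", "payload": {"moves": [0.1, 0, 2, 0, 0, 0, 2, 0, 0, 0, 2, 0, 0, 0, 2, 0, 0, 0, 2, 0, 0, 0, 1.4, 0, 0, 0, 1, 0, 0, 0, 0, 0]}}

```text
time: 2.82
ee_pos: [0.4547, -0.1, 0.0279]
eef_rot: [1.0, -0.0, -0.001, -0.0]
ft_force: [-0.9, -0.0, 0.4]
width: 0.0868
grip_force: 0.0
```

Emit:
{"api": "arm_command", "payload": {"moves": [0, 0, 0, 0, 0, 0, 0, 0, 0, 0, 0, 0, 0, 0, 0, 0, 0, 0, 0, 0, 0, 0, 0, 0], "fingers": 40, "squeeze": 15}}

```text
time: 3.32
ee_pos: [0.4554, -0.0992, 0.0289]
eef_rot: [1.0, 0.0, 0.0, 0.0]
ft_force: [-0.6, 0.9, -0.2]
width: 0.0551
grip_force: 0.0
```

Emit:
{"api": "arm_command", "payload": {"moves": [0, 0, 0, 0, 0, 0, 0, 0, 0, 0, 0, 0, 0, 0, 0, 0]}}

```text
time: 3.65
ee_pos: [0.4554, -0.0993, 0.0288]
eef_rot: [1.0, 0.0, 0.0, 0.0]
ft_force: [-1.5, -0.9, 5.1]
width: 0.0518
grip_force: 15.0
```

Emit:
{"api": "arm_command", "payload": {"moves": [0, 0, -0.5, 0, 0, 0, -1, 0, 0, 0, -1.5, 0, 0, 0, -2, 0, 0, 0, -2, 0, 0, 0, -2, 0, 0, 0, -2, 0, 0, 0, -1, 0, 0, 0, 0, 0]}}

```text
time: 4.4
ee_pos: [0.4565, -0.0993, 0.1509]
eef_rot: [1.0, 0.0, 0.002, 0.001]
ft_force: [-0.2, -0.3, -2.1]
width: 0.0517
grip_force: 15.0
```

Emit:
{"api": "arm_command", "payload": {"moves": [0.4, -1.5, 0, 0, 0.8, -3, 0, 0, 0.9, -3.5, 0, 0, 0.9, -3.5, 0, 0, 0.9, -3.5, 0, 0, 0.9, -3.5, 0, 0, 0.9, -3.5, 0, 0, 0.9, -3.5, 0, 0, 0.9, -3.5, 0, 0, 0.9, -3.5, 0, 0, 0.8, -3, 0, 0, 0.5, -2, 0, 0]}}

```text
time: 5.4
ee_pos: [0.551, 0.2795, 0.1468]
eef_rot: [1.0, 0.002, -0.001, -0.0]
ft_force: [0.3, 0.0, -1.5]
width: 0.0515
grip_force: 15.0
```

Emit:
{"api": "arm_command", "payload": {"moves": [0, 0, 0, 0, 0, 0, 0, 0]}}

```text
time: 5.57
ee_pos: [0.5508, 0.2772, 0.1468]
eef_rot: [1.0, 0.002, -0.001, 0.0]
ft_force: [-0.0, -0.5, -2.3]
width: 0.052
grip_force: 15.0
```

```bash
python3 - <<'E'
from h import *
import cv2
a=r.camera('scene')[:,:,::-1];b=r.camera('top')[:,:,::-1]
f=lambda i:cv2.resize(i,(396,396*i.shape[0]//i.shape[1]),interpolation=cv2.INTER_CUBIC)
A=f(a[100:270,380:530]);B=f(b[130:300,140:290])
cv2.imwrite('pics/s2.png',cv2.hconcat([A,B]))
E
```

```text
(no output)
```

View pics/s2.png

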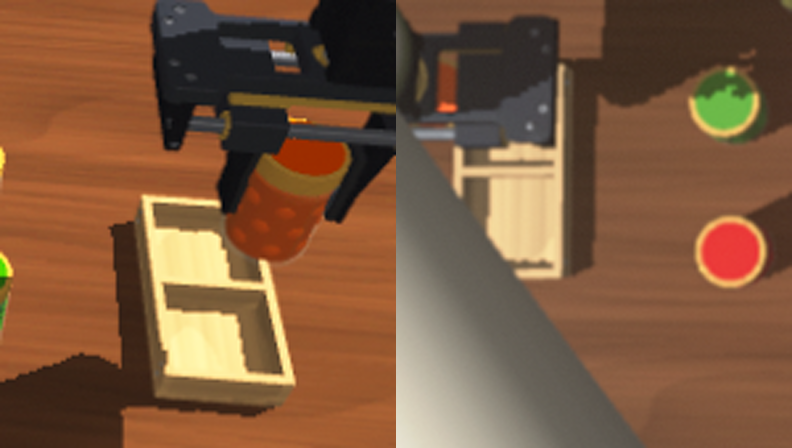

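Emit:
{"api": "arm_command", "payload": {"moves": [0.2, -0.2, 1, 0, 0, 0, 2, 0, 0, 0, 2, 0, 0, 0, 2, 0, 0, 0, 1.5, 0, 0, 0, 1, 0, 0, 0, 0.8, 0, 0, 0, 0.3, 0, 0, 0, 0.1, 0, 0, 0, 0.1, 0, 0, 0, 0, 0]}}

```text
time: 6.58
ee_pos: [0.5544, 0.2782, 0.0412]
eef_rot: [1.0, 0.0, 0.001, -0.0]
ft_force: [-0.5, -0.4, -1.8]
width: 0.0518
grip_force: 15.0
```

Emit:
{"api": "arm_command", "payload": {"moves": [0, 0, 0.2, 0, 0, 0, 0.2, 0, 0, 0, 0.1, 0, 0, 0, 0.1, 0, 0, 0, 0, 0]}}

```text
time: 7.0
ee_pos: [0.554, 0.278, 0.0349]
eef_rot: [1.0, 0.0, 0.0, 0.0]
ft_force: [-1.5, -1.7, 2.5]
width: 0.0515
grip_force: 15.0
```

```bash
python3 - <<'E'
from h import *
import cv2
print(r.read_state()['ee_pos'])
a=r.camera('scene')[:,:,::-1]
cv2.imwrite('pics/s3.png',cv2.resize(a[130:270,400:540],None,fx=4,fy=4,interpolation=cv2.INTER_CUBIC))
E
```

```text
[0.55397123 0.27799672 0.03494564]
```

View pics/s3.png

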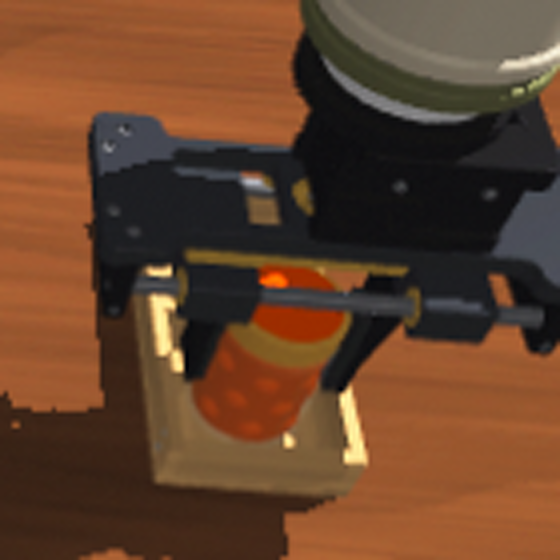

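Apricot is on the floor of the far compartment (force +2.5 N); releasing.

Emit:
{"api": "arm_command", "payload": {"moves": [0, 0, 0, 0, 0, 0, 0, 0, 0, 0, 0, 0, 0, 0, 0, 0, 0, 0, 0, 0, 0, 0, -0.5, 0, 0, 0, -2, 0, 0, 0, -3, 0, 0, 0, -3, 0, 0, 0, -3, 0, 0, 0, 0, 0], "fingers": 100}}

```text
time: 7.97
ee_pos: [0.5562, 0.2799, 0.1564]
eef_rot: [1.0, 0.0, 0.004, -0.002]
ft_force: [1.5, 1.0, 1.0]
width: 0.0867
grip_force: 0.0
```

Emit:
{"api": "arm_command", "payload": {"moves": [-0.5, 1.5, 0, 0, -0.9, 2.7, 0, 0, -1, 3, 0, 0, -1, 3, 0, 0, -1, 3, 0, 0, -1, 3, 0, 0, -1, 3, 0, 0, -1, 3, 0, 0, -0.8, 2.4, 0, 0, -0.8, 2.4, 0, 0, 0, 0, 0, 0, 0, 0, 0, 0]}}

```text
time: 8.97
ee_pos: [0.464, 0.0067, 0.1499]
eef_rot: [1.0, -0.001, 0.0, 0.0]
ft_force: [0.4, 0.1, -0.4]
width: 0.0869
grip_force: 0.0
```

Emit:
{"api": "arm_command", "payload": {"moves": [0.1, -0.1, 2, 0, 0, 0, 2, 0, 0, 0, 2, 0, 0, 0, 2, 0, 0, 0, 2, 0, 0, 0, 1.3, 0, 0, 0, 0.8, 0, 0, 0, 0, 0, 0, 0, 0, 0]}}

```text
time: 9.72
ee_pos: [0.4654, 0.0097, 0.0288]
eef_rot: [1.0, 0.001, 0.0, -0.0]
ft_force: [-0.1, -0.2, 0.5]
width: 0.087
grip_force: 0.0
```

Emit:
{"api": "arm_command", "payload": {"moves": [0, 0, 0, 0, 0, 0, 0, 0, 0, 0, 0, 0, 0, 0, 0, 0, 0, 0, 0, 0, 0, 0, 0, 0, 0, 0, 0, 0, 0, 0, 0, 0, 0, 0, 0, 0], "fingers": 40}}

```text
time: 10.47
ee_pos: [0.4653, 0.0086, 0.0287]
eef_rot: [1.0, 0.0, 0.0, 0.0]
ft_force: [0.2, -2.4, 3.5]
width: 0.0518
grip_force: 15.0
```

Emit:
{"api": "arm_command", "payload": {"moves": [0, 0, -0.5, 0, 0, 0, -1, 0, 0, 0, -1.5, 0, 0, 0, -2, 0, 0, 0, -2, 0, 0, 0, -2, 0, 0, 0, -2, 0, 0, 0, -1, 0, 0, 0, 0, 0]}}

```text
time: 11.22
ee_pos: [0.4665, 0.0091, 0.151]
eef_rot: [1.0, 0.0, 0.002, 0.0]
ft_force: [0.2, 0.9, -0.9]
width: 0.0515
grip_force: 15.0
```

Emit:
{"api": "arm_command", "payload": {"moves": [0.1, -1.5, 0, 0, 0.1, -2.8, 0, 0, 0.1, -3, 0, 0, 0.1, -3, 0, 0, 0.1, -3, 0, 0, 0.1, -3, 0, 0, 0.1, -3, 0, 0, 0.1, -3, 0, 0, 0.1, -2.6, 0, 0, 0.1, -2, 0, 0, 0, 0, 0, 0, 0, 0, 0, 0]}}

```text
time: 12.22
ee_pos: [0.4738, 0.2788, 0.1472]
eef_rot: [1.0, 0.002, -0.001, 0.0]
ft_force: [-0.0, -0.6, -2.5]
width: 0.0511
grip_force: 15.0
```

Emit:
{"api": "arm_command", "payload": {"moves": [0, 0, 0, 0]}}

```text
time: 12.3
ee_pos: [0.4746, 0.277, 0.1475]
eef_rot: [1.0, 0.0, -0.001, 0.001]
ft_force: [-0.2, 0.0, -1.3]
width: 0.0521
grip_force: 15.0
```

Emit:
{"api": "arm_command", "payload": {"moves": [0, 0, 1, 0, 0, 0, 2, 0, 0, 0, 2, 0, 0, 0, 2, 0, 0, 0, 1.5, 0, 0, 0, 1, 0, 0, 0, 0.8, 0, 0, 0, 0.3, 0, 0, 0, 0.1, 0, 0, 0, 0.1, 0, 0, 0, 0, 0, 0, 0, 0, 0]}}

```text
time: 13.3
ee_pos: [0.4753, 0.2781, 0.0412]
eef_rot: [1.0, 0.0, 0.001, -0.0]
ft_force: [-0.2, 0.0, -0.5]
width: 0.052
grip_force: 15.0
```

Emit:
{"api": "arm_command", "payload": {"moves": [0, 0, 0.2, 0, 0, 0, 0.1, 0, 0, 0, 0.1, 0, 0, 0, 0, 0, 0, 0, 0, 0]}}

```text
time: 13.72
ee_pos: [0.4749, 0.2779, 0.0365]
eef_rot: [1.0, 0.0, -0.0, 0.0]
ft_force: [-0.6, 0.9, -0.8]
width: 0.0515
grip_force: 15.0
```

Emit:
{"api": "arm_command", "payload": {"moves": [0, 0, 0.1, 0, 0, 0, 0.1, 0, 0, 0, 0, 0, 0, 0, 0, 0]}}

```text
time: 14.05
ee_pos: [0.475, 0.2779, 0.0348]
eef_rot: [1.0, 0.0, 0.0, 0.0]
ft_force: [-1.3, -0.8, 2.5]
width: 0.0517
grip_force: 15.0
```

Emit:
{"api": "arm_command", "payload": {"moves": [0, 0, 0, 0, 0, 0, 0, 0, 0, 0, 0, 0, 0, 0, 0, 0, 0, 0, 0, 0, 0, 0, -0.5, 0, 0, 0, -2, 0, 0, 0, -3, 0, 0, 0, -3, 0, 0, 0, -3, 0, 0, 0, 0, 0], "fingers": 100}}

```text
time: 14.97
ee_pos: [0.4771, 0.2799, 0.1557]
eef_rot: [1.0, 0.001, 0.004, -0.002]
ft_force: [0.9, 0.0, 0.7]
width: 0.0868
grip_force: 0.0
```

Emit:
{"api": "arm_command", "payload": {"moves": [-0.2, 1.5, 0, 0, -0.3, 2.4, 0, 0, -0.3, 2.5, 0, 0, -0.3, 2.5, 0, 0, -0.3, 2.5, 0, 0, -0.3, 2.5, 0, 0, -0.2, 2.3, 0, 0, -0.2, 1.5, 0, 0, 0, 0, 0, 0, 0, 0, 0, 0]}}

```text
time: 15.8
ee_pos: [0.4542, 0.1005, 0.1498]
eef_rot: [1.0, -0.0, 0.0, 0.0]
ft_force: [-0.8, 0.3, 0.2]
width: 0.0869
grip_force: 0.0
```

```bash
python3 - <<'E'
from h import *
import cv2
print(r.read_state()['ee_pos'])
a=r.camera('scene')[:,:,::-1]
cv2.imwrite('pics/s4.png',cv2.resize(a[110:270,310:510],None,fx=3,fy=3,interpolation=cv2.INTER_CUBIC))
E
```

```text
[0.45419761 0.10049538 0.14981683]
```

View pics/s4.png

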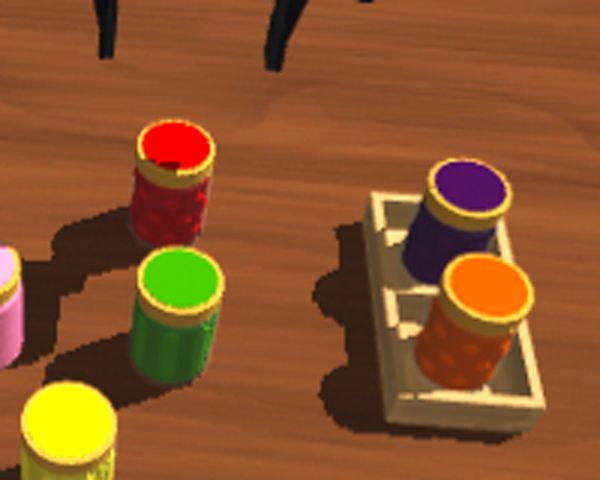

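Blackcurrant and apricot stand upright in their compartments. Tomato next.

Emit:
{"api": "arm_command", "payload": {"moves": [0, 0, 2, 0, 0, 0, 2, 0, 0, 0, 2, 0, 0, 0, 2, 0, 0, 0, 2, 0, 0, 0, 1.3, 0, 0, 0, 0.8, 0, 0, 0, 0, 0, 0, 0, 0, 0]}}

```text
time: 16.6
ee_pos: [0.4542, 0.1018, 0.0288]
eef_rot: [1.0, 0.001, -0.0, -0.0]
ft_force: [0.0, -0.4, 0.6]
width: 0.087
grip_force: 0.0
```

Emit:
{"api": "arm_command", "payload": {"moves": [0, 0, 0, 0, 0, 0, 0, 0, 0, 0, 0, 0, 0, 0, 0, 0, 0, 0, 0, 0, 0, 0, 0, 0, 0, 0, 0, 0, 0, 0, 0, 0, 0, 0, 0, 0], "fingers": 40}}

```text
time: 17.35
ee_pos: [0.4542, 0.1007, 0.0287]
eef_rot: [1.0, 0.0, 0.0, 0.0]
ft_force: [-0.8, -1.0, 3.6]
width: 0.0514
grip_force: 15.0
```

Emit:
{"api": "arm_command", "payload": {"moves": [0, 0, -0.5, 0, 0, 0, -1, 0, 0, 0, -1.5, 0, 0, 0, -2, 0, 0, 0, -2, 0, 0, 0, -2, 0, 0, 0, -2, 0, 0, 0, -1, 0, 0, 0, 0, 0]}}

```text
time: 18.1
ee_pos: [0.4553, 0.1013, 0.151]
eef_rot: [1.0, 0.0, 0.002, -0.0]
ft_force: [0.2, -0.9, -1.6]
width: 0.0517
grip_force: 15.0
```

Emit:
{"api": "arm_command", "payload": {"moves": [0, 1.5, 0, 0, 0, 3, 0, 0, 0, 3.5, 0, 0, 0, 3.5, 0, 0, 0, 3.5, 0, 0, 0, 3.5, 0, 0, 0, 3.5, 0, 0, 0, 3.5, 0, 0, -0.1, 3.5, 0, 0, -0.1, 3.5, 0, 0, -0.2, 3.2, 0, 0, -0.1, 2, 0, 0]}}

```text
time: 19.1
ee_pos: [0.4477, -0.2796, 0.147]
eef_rot: [1.0, -0.001, -0.001, 0.0]
ft_force: [-0.2, 0.5, -1.6]
width: 0.0513
grip_force: 15.0
```

Emit:
{"api": "arm_command", "payload": {"moves": [0, 1.5, 0, 0, 0, 0, 0, 0, 0, 0, 0, 0]}}

```text
time: 19.35
ee_pos: [0.4492, -0.2907, 0.1476]
eef_rot: [1.0, 0.0, -0.001, -0.001]
ft_force: [0.7, 0.9, -2.0]
width: 0.0514
grip_force: 15.0
```

Emit:
{"api": "arm_command", "payload": {"moves": [0, 0.5, 1, 0, 0, 0, 2, 0, 0, 0, 2, 0, 0, 0, 2, 0, 0, 0, 1.5, 0, 0, 0, 1, 0, 0, 0, 0.8, 0, 0, 0, 0.3, 0, 0, 0, 0.1, 0, 0, 0, 0.1, 0, 0, 0, 0, 0, 0, 0, 0, 0]}}

```text
time: 20.35
ee_pos: [0.4498, -0.2964, 0.0412]
eef_rot: [1.0, 0.0, 0.0, 0.0]
ft_force: [-0.3, 0.7, -1.2]
width: 0.0514
grip_force: 15.0
```

Emit:
{"api": "arm_command", "payload": {"moves": [0, 0, 0.2, 0, 0, 0, 0.1, 0, 0, 0, 0.1, 0, 0, 0, 0, 0, 0, 0, 0, 0]}}

```text
time: 20.77
ee_pos: [0.4493, -0.2961, 0.0365]
eef_rot: [1.0, 0.0, -0.0, -0.0]
ft_force: [0.5, 0.7, -1.5]
width: 0.0519
grip_force: 15.0
```

```bash
python3 - <<'E'
from h import *
import cv2
print(r.read_state()['ee_pos'],r.read_state()['ft_force'])
a=r.camera('scene')[:,:,::-1]
cv2.imwrite('pics/s5.png',cv2.resize(a[120:260,110:250],None,fx=4,fy=4,interpolation=cv2.INTER_CUBIC))
E
```

```text
[ 0.44934035 -0.29613606  0.03649464] [ 0.54905623  0.65322146 -1.47498433]
```

View pics/s5.png

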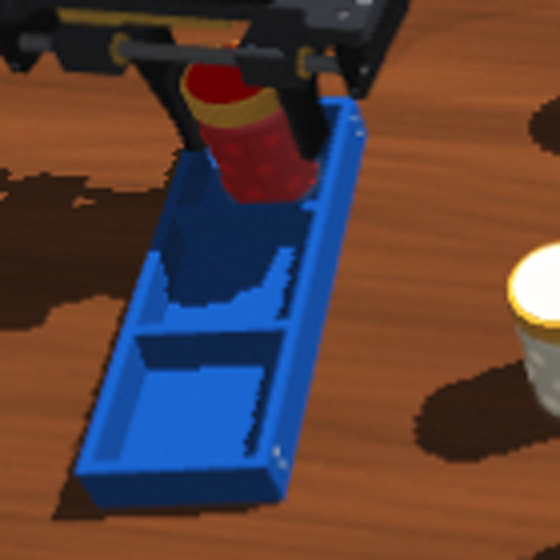

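```bash
python3 - <<'E'
from h import *
c,s=np.cos(.154),np.sin(.154)
w=lambda x,y,z:[.5253+c*x-s*y,-.2848+s*x+c*y,z]
P=[w(a,b,.028) for a in(-.042,-.036,.036,.042) for b in(-.036,.036)]+[w(-.120,-.042,.028),w(-.12,.042,.028),w(.12,-.042,.028),w(.12,.042,.028)]
J=[[.4493+.026*np.cos(t),-.2961+.026*np.sin(t),.0078] for t in(-.8,0,.8)]
print(((proj('scene',P+J)-[110,120])*4).round())
E
```

```text
[[170. 200.]
 [313. 195.]
 [167. 208.]
 [310. 204.]
 [130. 319.]
 [282. 314.]
 [126. 328.]
 [280. 324.]
 [195.  96.]
 [351.  91.]
 [ 66. 467.]
 [258. 461.]
 [222. 198.]
 [250. 212.]
 [290. 204.]]
```

Emit:
{"api": "arm_command", "payload": {"moves": [0, 0, 0.1, 0, 0, 0, 0.1, 0, 0, 0, 0, 0, 0, 0, 0, 0]}}

```text
time: 21.15
ee_pos: [0.4495, -0.2962, 0.0347]
eef_rot: [1.0, 0.0, 0.0, 0.0]
ft_force: [-0.6, 0.3, 1.3]
width: 0.0515
grip_force: 15.0
```

Emit:
{"api": "arm_command", "payload": {"moves": [0, 0, 0, 0, 0, 0, 0, 0, 0, 0, 0, 0, 0, 0, 0, 0, 0, 0, 0, 0, 0, 0, -0.5, 0, 0, 0, -2, 0, 0, 0, -3, 0, 0, 0, -3, 0, 0, 0, -3, 0, 0, 0, 0, 0], "fingers": 80}}

```text
time: 22.07
ee_pos: [0.4522, -0.2975, 0.156]
eef_rot: [1.0, 0.0, 0.004, 0.003]
ft_force: [1.5, 0.2, 0.2]
width: 0.0698
grip_force: 0.0
```

Emit:
{"api": "arm_command", "payload": {"moves": [0.7, -1, 0, 0, 1.1, -2, 0, 0, 1.4, -2.5, 0, 0, 1.4, -2.5, 0, 0, 1.4, -2.5, 0, 0, 1.4, -2.5, 0, 0, 1.4, -2.5, 0, 0, 1, -2, 0, 0, 0.9, -2, 0, 0, 0, 0, 0, 0, 0, 0, 0, 0]}}

```text
time: 22.98
ee_pos: [0.5561, -0.0987, 0.1485]
eef_rot: [1.0, 0.002, -0.001, -0.001]
ft_force: [0.3, -1.1, -0.4]
width: 0.069
grip_force: 0.0
```

Emit:
{"api": "arm_command", "payload": {"moves": [0, 0, 0, 0, 0, 0, 2, 0, 0, 0, 2, 0, 0, 0, 2, 0, 0, 0, 2, 0, 0, 0, 2, 0, 0, 0, 1.2, 0, 0, 0, 0.8, 0, 0, 0, 0, 0, 0, 0, 0, 0]}}

```text
time: 23.82
ee_pos: [0.5564, -0.1014, 0.0299]
eef_rot: [1.0, 0.0, 0.0, 0.0]
ft_force: [-0.0, -0.3, -0.1]
width: 0.0697
grip_force: 0.0
```

Emit:
{"api": "arm_command", "payload": {"moves": [0, 0, 0, 0, 0, 0, 0, 0, 0, 0, 0, 0, 0, 0, 0, 0, 0, 0, 0, 0, 0, 0, 0, 0, 0, 0, 0, 0, 0, 0, 0, 0], "fingers": 40}}

```text
time: 24.48
ee_pos: [0.5568, -0.1016, 0.0304]
eef_rot: [1.0, 0.0, 0.001, 0.0]
ft_force: [-1.0, -1.4, 6.4]
width: 0.0519
grip_force: 15.0
```

Emit:
{"api": "arm_command", "payload": {"moves": [0, 0, -0.5, 0, 0, 0, -1, 0, 0, 0, -1.5, 0, 0, 0, -2, 0, 0, 0, -2, 0, 0, 0, -2, 0, 0, 0, -2, 0, 0, 0, -1, 0, 0, 0, 0, 0]}}

```text
time: 25.23
ee_pos: [0.5575, -0.1009, 0.1522]
eef_rot: [1.0, 0.001, 0.002, 0.0]
ft_force: [0.5, -0.5, -2.3]
width: 0.0516
grip_force: 15.0
```

Emit:
{"api": "arm_command", "payload": {"moves": [-0.3, 1.3, 0, 0, -0.4, 2.5, 0, 0, -0.4, 2.5, 0, 0, -0.4, 2.5, 0, 0, -0.4, 2.5, 0, 0, -0.4, 2.5, 0, 0, -0.4, 2.5, 0, 0, -0.3, 2, 0, 0, 0, 0, 0, 0, 0, 0, 0, 0, 0, 0, 0, 0]}}

```text
time: 26.15
ee_pos: [0.5262, -0.2829, 0.1485]
eef_rot: [1.0, 0.001, -0.001, -0.001]
ft_force: [0.1, 0.2, -0.9]
width: 0.0512
grip_force: 15.0
```

Emit:
{"api": "arm_command", "payload": {"moves": [0, 0, 1, 0, 0, 0, 2, 0, 0, 0, 2, 0, 0, 0, 2, 0, 0, 0, 1.5, 0, 0, 0, 1, 0, 0, 0, 0.8, 0, 0, 0, 0.3, 0, 0, 0, 0.1, 0, 0, 0, 0.1, 0, 0, 0, 0, 0, 0, 0, 0, 0]}}

```text
time: 27.15
ee_pos: [0.5268, -0.2843, 0.0423]
eef_rot: [1.0, 0.0, 0.001, 0.0]
ft_force: [0.0, -0.9, -3.1]
width: 0.0518
grip_force: 15.0
```

Emit:
{"api": "arm_command", "payload": {"moves": [0, 0, 0.2, 0, 0, 0, 0.1, 0, 0, 0, 0.1, 0, 0, 0, 0, 0, 0, 0, 0, 0]}}

```text
time: 27.57
ee_pos: [0.5264, -0.2841, 0.0375]
eef_rot: [1.0, 0.0, -0.0, 0.0]
ft_force: [0.8, -0.3, -2.6]
width: 0.0517
grip_force: 15.0
```

Emit:
{"api": "arm_command", "payload": {"moves": [0, 0, 0.1, 0, 0, 0, 0, 0, 0, 0, 0, 0]}}

```text
time: 27.82
ee_pos: [0.5263, -0.2841, 0.0365]
eef_rot: [1.0, 0.0, -0.0, 0.0]
ft_force: [-0.1, -0.2, -2.5]
width: 0.0518
grip_force: 15.0
```

Emit:
{"api": "arm_command", "payload": {"moves": [0, 0, 0.1, 0, 0, 0, 0, 0, 0, 0, 0, 0]}}

```text
time: 28.07
ee_pos: [0.5265, -0.2841, 0.0364]
eef_rot: [1.0, 0.0, 0.0, 0.0]
ft_force: [-2.6, 2.1, 5.7]
width: 0.0518
grip_force: 15.0
```

Emit:
{"api": "arm_command", "payload": {"moves": [0, 0, 0, 0, 0, 0, 0, 0, 0, 0, 0, 0, 0, 0, 0, 0, 0, 0, 0, 0, 0, 0, -0.5, 0, 0, 0, -2, 0, 0, 0, -3, 0, 0, 0, -3, 0, 0, 0, -3, 0, 0, 0, 0, 0], "fingers": 80}}

```text
time: 28.98
ee_pos: [0.5293, -0.2852, 0.1575]
eef_rot: [1.0, 0.0, 0.004, 0.002]
ft_force: [0.4, -0.7, 0.8]
width: 0.0695
grip_force: 0.0
```

Emit:
{"api": "arm_command", "payload": {"moves": [0.2, -1.5, 0, 0, 0.3, -3, 0, 0, 0.3, -3.5, 0, 0, 0.3, -3.5, 0, 0, 0.3, -3.5, 0, 0, 0.3, -3.5, 0, 0, 0.3, -3.5, 0, 0, 0.3, -3.5, 0, 0, 0.3, -3.5, 0, 0, 0.3, -3.5, 0, 0, 0.3, -3.5, 0, 0, 0.3, -2.5, 0, 0]}}

```text
time: 29.98
ee_pos: [0.5596, 0.1055, 0.1499]
eef_rot: [1.0, 0.002, -0.001, -0.0]
ft_force: [0.6, 0.2, 0.4]
width: 0.0694
grip_force: 0.0
```

Emit:
{"api": "arm_command", "payload": {"moves": [0, 0, 0, 0, 0, 0, 0, 0, 0, 0, 0, 0]}}

```text
time: 30.23
ee_pos: [0.5605, 0.1006, 0.1498]
eef_rot: [1.0, 0.0, -0.001, 0.0]
ft_force: [0.2, -0.1, -0.7]
width: 0.0701
grip_force: 0.0
```

Emit:
{"api": "arm_command", "payload": {"moves": [0, -0.5, 0, 0, 0, 0, 2, 0, 0, 0, 2, 0, 0, 0, 2, 0, 0, 0, 2, 0, 0, 0, 2, 0, 0, 0, 1.2, 0, 0, 0, 0.8, 0, 0, 0, 0, 0, 0, 0, 0, 0]}}

```text
time: 31.07
ee_pos: [0.5613, 0.1058, 0.031]
eef_rot: [1.0, 0.0, 0.0, -0.0]
ft_force: [0.6, 0.8, 0.2]
width: 0.0697
grip_force: 0.0
```

Emit:
{"api": "arm_command", "payload": {"moves": [0, 0, 0, 0, 0, 0, 0, 0, 0, 0, 0, 0, 0, 0, 0, 0, 0, 0, 0, 0, 0, 0, 0, 0, 0, 0, 0, 0, 0, 0, 0, 0], "fingers": 40}}

```text
time: 31.73
ee_pos: [0.5615, 0.106, 0.0312]
eef_rot: [1.0, 0.0, 0.0, 0.0]
ft_force: [-1.7, -1.4, 5.6]
width: 0.0517
grip_force: 15.0
```

Emit:
{"api": "arm_command", "payload": {"moves": [0, 0, -0.5, 0, 0, 0, -1, 0, 0, 0, -1.5, 0, 0, 0, -2, 0, 0, 0, -2, 0, 0, 0, -2, 0, 0, 0, -2, 0, 0, 0, -1, 0, 0, 0, 0, 0]}}

```text
time: 32.48
ee_pos: [0.5622, 0.1064, 0.1532]
eef_rot: [1.0, 0.0, 0.002, -0.0]
ft_force: [1.1, -0.5, -2.2]
width: 0.0517
grip_force: 15.0
```

Emit:
{"api": "arm_command", "payload": {"moves": [0.2, 1.5, 0, 0, 0.3, 3, 0, 0, 0.4, 3.5, 0, 0, 0.4, 3.5, 0, 0, 0.4, 3.5, 0, 0, 0.4, 3.5, 0, 0, 0.4, 3.5, 0, 0, 0.4, 3.5, 0, 0, 0.4, 3.5, 0, 0, 0.4, 3.5, 0, 0, 0.3, 3, 0, 0, 0.2, 1.9, 0, 0]}}

```text
time: 33.48
ee_pos: [0.6019, -0.2724, 0.1485]
eef_rot: [1.0, -0.001, -0.001, 0.0]
ft_force: [-0.2, -0.1, -2.6]
width: 0.0515
grip_force: 15.0
```

Emit:
{"api": "arm_command", "payload": {"moves": [0, 0, 0, 0, 0, 0, 0, 0, 0, 0, 0, 0]}}

```text
time: 33.73
ee_pos: [0.6031, -0.2667, 0.1494]
eef_rot: [1.0, 0.001, -0.001, -0.001]
ft_force: [0.6, 1.7, -1.9]
width: 0.0518
grip_force: 15.0
```

Emit:
{"api": "arm_command", "payload": {"moves": [0, 0, 0, 0, 0, 0, 0, 0, 0, 0, 0, 0]}}

```text
time: 33.98
ee_pos: [0.6035, -0.267, 0.1506]
eef_rot: [1.0, 0.001, 0.0, 0.0]
ft_force: [-0.3, -0.1, -2.3]
width: 0.0518
grip_force: 15.0
```

Emit:
{"api": "arm_command", "payload": {"moves": [0, 0.6, 1, 0, 0, 0, 2, 0, 0, 0, 2, 0, 0, 0, 2, 0, 0, 0, 1.5, 0, 0, 0, 1, 0, 0, 0, 0.8, 0, 0, 0, 0.3, 0, 0, 0, 0.1, 0, 0, 0, 0.1, 0, 0, 0, 0, 0, 0, 0, 0, 0]}}

```text
time: 34.98
ee_pos: [0.6039, -0.2742, 0.0434]
eef_rot: [1.0, 0.0, 0.001, 0.0]
ft_force: [-0.0, 0.1, -2.1]
width: 0.0515
grip_force: 15.0
```

Emit:
{"api": "arm_command", "payload": {"moves": [0, 0, 0.2, 0, 0, 0, 0.1, 0, 0, 0, 0.1, 0, 0, 0, 0, 0, 0, 0, 0, 0]}}

```text
time: 35.4
ee_pos: [0.6033, -0.274, 0.0385]
eef_rot: [1.0, 0.0, -0.0, -0.0]
ft_force: [0.8, 0.4, -2.6]
width: 0.0513
grip_force: 15.0
```

```bash
python3 - <<'E'
from h import *
import cv2
print(r.read_state()['ee_pos'],r.read_state()['ft_force'])
a=r.camera('scene')[:,:,::-1]
cv2.imwrite('pics/s6.png',cv2.resize(a[120:260,110:250],None,fx=4,fy=4,interpolation=cv2.INTER_CUBIC))
E
```

```text
[ 0.6033051  -0.27400648  0.03848613] [ 0.75109495  0.36307439 -2.59637156]
```

View pics/s6.png

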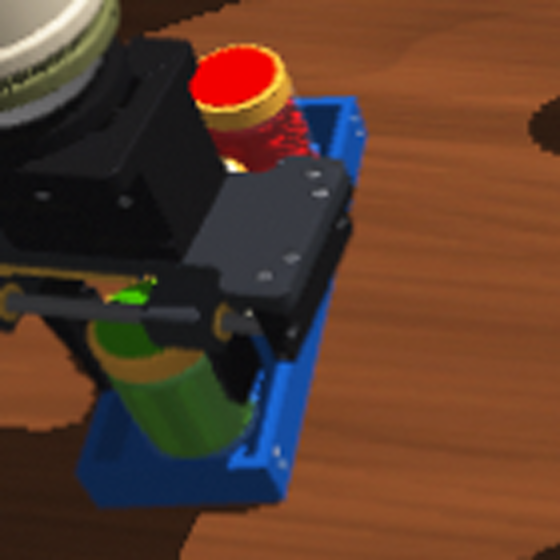

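Emit:
{"api": "arm_command", "payload": {"moves": [0, 0, 0.1, 0, 0, 0, 0.1, 0, 0, 0, 0, 0, 0, 0, 0, 0]}}

```text
time: 35.78
ee_pos: [0.6035, -0.2741, 0.0372]
eef_rot: [1.0, 0.0, 0.0, 0.0]
ft_force: [-4.3, 0.1, 5.4]
width: 0.0515
grip_force: 15.0
```

Emit:
{"api": "arm_command", "payload": {"moves": [0, 0, 0, 0, 0, 0, 0, 0, 0, 0, 0, 0, 0, 0, 0, 0, 0, 0, 0, 0, 0, 0, -0.5, 0, 0, 0, -2, 0, 0, 0, -3, 0, 0, 0, -3, 0, 0, 0, -3, 0, 0, 0, -3, 0], "fingers": 80}}

```text
time: 36.7
ee_pos: [0.6032, -0.2739, 0.1835]
eef_rot: [1.0, 0.001, 0.0, 0.0]
ft_force: [-0.0, 0.1, -0.1]
width: 0.0697
grip_force: 0.0
```

Emit:
{"api": "arm_command", "payload": {"moves": [-1, -2, -2, 0, -1, -3, -2, 0, -1, -3, -1, 0, -1, -3, 0, 0, -1, -3, 0, 0, -1, -3, 0, 0, -1, -3, 0, 0, -1, -3, 0, 0, -1, -2, 0, 0, -0.5, -1, 0, 0, 0, 0, 0, 0, 0, 0, 0, 0]}}

```text
time: 37.7
ee_pos: [0.5085, -0.0151, 0.2319]
eef_rot: [1.0, 0.0, 0.0, 0.0]
ft_force: [0.6, -1.4, -1.3]
width: 0.0694
grip_force: 0.0
```

```bash
python3 - <<'E'
from h import *
import cv2
print(r.read_state()['ee_pos'])
b=r.camera('top')[:,:,::-1];a=r.camera('scene')[:,:,::-1]
cv2.imwrite('pics/s7.png',cv2.resize(a[60:300,110:510],None,fx=2,fy=2,interpolation=cv2.INTER_CUBIC))
cv2.imwrite('pics/t7.png',cv2.resize(b[80:310,130:510],None,fx=2,fy=2,interpolation=cv2.INTER_CUBIC))
E
```

```text
[ 0.50849585 -0.01507836  0.23190339]
```

View pics/s7.png

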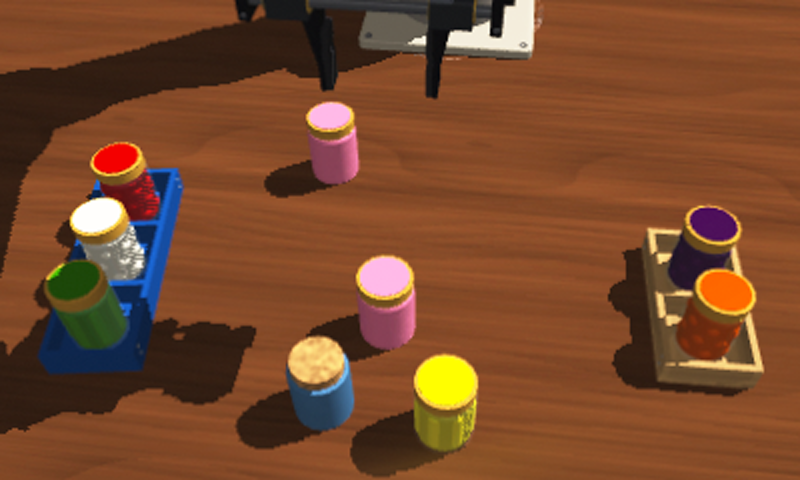

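View pics/t7.png

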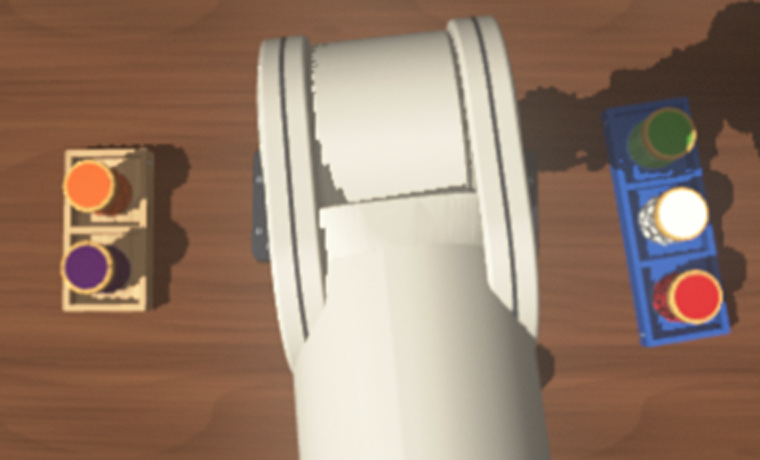

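All five jars stand upright in the right compartments: apricot and blackcurrant in the wooden crate, and tomato, garlic (middle) and gherkin in the blue one. The mustard pot, the pepper jar and both pink jars haven't moved. Handing in.

```bash
python3 -c "
from bench import r
print(r.close_job())"
```

```text
the job is handed in; nothing more can be done
None
```

The job is handed in at about 38 s of the allowed 120 s: the final pictures show all five jars upright in their correct compartments (garlic in the middle of the blue crate), the pepper jar and mustard pot still in place, and the arm clear of everything.

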